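# Hold the pressure cooker's lid lock open

## Task

The pressure cooker on the worktop has gone cold and I want to take its lid off: first flip the small vent lever on top of the lid up until it stands upright, so that no pressure or vacuum is left, and only then draw the sprung lock sleeve on the upper handle back, away from the lid, until its outer edge is at the metal line inlaid across the handle. Do not pull it on towards its end stop, which would free the handle from the lid. Finish while still holding the sleeve at the line in the gripper (it springs shut if let go), with the vent lever still up, and do not push the tin, salt shaker and mug about.

Things in the scene. Friction and masses are not known exactly. Their poses are not given: they have to be found in the camera images.
- cooker: closed steel pressure cooker, 200 mm across, fixed; lid top at z 142 mm. Origin: centre of its underside, z up. Two black handles, one above the other, point along its -x axis. The upper is a bar 24 mm wide, z 130 to 150 mm, to 208 mm from the cooker's axis, then a swollen grip 32 mm wide to 278 mm; the lower one's top is at z 99 mm. A small loop handle is opposite. (All z above the worktop.)
- lock_sleeve (a joint): travel of the lock sleeve outwards along the upper handle (the cooker's -x direction), in m: 0 = shut against the lid, 0.024 = its outer edge at the metal line (lid unlocked), 0.040 = end stop. A spring pulls it back: 5 N at 0, 11 N at 0.024, 15 N at 0.040.
- sleeve_grip (a point): centre of the grey lock sleeve, a rectangular collar round the upper handle: 38 mm long along it, 40 mm wide over its flat ribbed sides (pinch these from above), 37 mm high (121 to 158 mm above the worktop). Moves with the sleeve; shut, it lies 149 mm from the cooker's axis, 139.5 mm above the worktop. x points to the cooker's axis, y across the handle.
- open_line (a point): the open mark: inner edge of the 3 mm wide metal line inlaid across the upper handle, on top of it (150 mm above the worktop), 192 mm from the cooker's axis. With the sleeve shut, the sleeve's outer edge is 24 mm short of it.
- vent_valve: vent valve fixed on the middle of the lid, on the cooker's axis: round black head 37 mm across, 27 mm high, with two ears for the lever's pivot on top. Origin: centre of its foot on the lid, 142 mm above the worktop; z up. Lying down, its lever points along the valve's -x axis, within about 0.5 rad of the handles' direction.
- lever_pivot (a point): the lever's pivot axis, horizontal along the valve's y axis, 35.5 mm above the valve's origin (177.5 mm above the worktop).
- vent_lever (a joint): angle of the vent lever in rad: 0 = lying level, 1.5 = stop, just short of straight up (1.57); it may start a little raised (up to 0.25). Grows as the tip goes up and over the valve. It stays where it is left (stiff pivot, about 1 N at the tip).
- lever_tip (a point): centre of the black finger paddle at the end of the vent lever, 40 mm from the pivot: 24 mm long along the lever, 15 mm wide across, 8 mm thick; moves with the lever. Lying, its centre is 35.5 mm above the lid. Pinched from above across its width (along the valve's y) and lifted, it turns stiffly between the pads and lags behind; shut fingers can push it the rest of the way to its stop.
- soup_tin_mid (a point): middle of a green food tin, 75 mm in diameter, 58 mm high, standing on the worktop; a bystander.
- salt_shaker_mid (a point): middle of a glass salt shaker with a grey top, 44 mm in diameter, 90 mm high; a bystander.
- mug_plain_mid (a point): middle of a cream mug with yellow bands, 86 mm across and 116 mm with its handle, 101 mm high; a bystander.

How it is judged:
On the way, in this order (a step that is already met when the one before it is completed fails the run):
1. the vent lever stands upright (value of joint vent_lever above 1.2 rad), for 0.2 s.
2. the lock sleeve is drawn out to the metal line (value of joint lock_sleeve between 0.019 and 0.029 m and value of joint vent_lever above 1.2 rad), for 0.5 s.
At the end, for the whole second after the job is handed in: The robot still holds the lock sleeve with its fingers, at rest, 24 mm out (19 to 29 mm) with its outer edge at the metal line, and the vent lever stands up (at least 1.2 rad) (all of step 2 and velocity of joint lock_sleeve between -0.01 and 0.01 m/s and contact force between the fingers and lock_sleeve above 4 N); the arm keeps its last pose, push and grip.
It fails at once if the lock sleeve was drawn (over 6 mm) before the vent lever was up (value of joint lock_sleeve above 0.006 m and value of joint vent_lever below 1.1 rad).
It fails at once if the sleeve was pulled well past the line towards its end stop (over 34 mm) (value of joint lock_sleeve above 0.034 m).
It fails at once if the tin was pushed away (over 30 mm) or tipped over (distance of soup_tin_mid from where it was at the start of the episode above 0.03 m or angle between soup_tin_mid's own z axis and vertical above 0.5 rad).
It fails at once if the salt shaker was pushed away (over 30 mm) or tipped over (distance of salt_shaker_mid from where it was at the start of the episode above 0.03 m or angle between salt_shaker_mid's own z axis and vertical above 0.5 rad).
It fails at once if the mug was pushed away (over 30 mm) or tipped over (distance of mug_plain_mid from where it was at the start of the episode above 0.03 m or angle between mug_plain_mid's own z axis and vertical above 0.5 rad).
It also fails if it takes over 48 s, if anything falls off the work surface, if the arm or the gripper's body presses on something with over 40 N, if the wrist force passes 120 N, or if a joint passes its speed limit or range.

## Robot

A 7-joint arm with a two-finger parallel gripper is mounted at the origin on a cart in front of the work surface, level with it; the furniture and walls round the work are solid. World frame = base frame: x ahead of the robot, y to its left, z up, the work surface at z = 0. Lengths are in m, angles in rad, forces in N, time in s.
With the tool pointing down it reaches from about 0.4 to 0.85 m from the base axis. Payload 10.4 kg.
Tool frame: the origin (TCP) lies at the very end of the fingers, on their centre line; the grasp point (between the pads) lies 19 mm behind it (manip.grip_point_offset is the distance from the TCP to the grasp point, in m); z points along the fingers, y is the line along which they close (so a half turn about z gives the same grasp; the last joint's range is limited). The gripper opens to 85 mm and grips with 20 to 120 N. Pads are 22 mm wide; open, the fingers measure 114 mm over their backs; the gripper's body (76 mm by 85 mm) begins 54 mm behind the grasp point. The pads swing forward as they close: fully open they stand 13 mm farther back than shut.
Start: joints at [-1.123, 0.332, -0.065, 1.46, 0.022, 1.35, -0.088], TCP at [0.283, 0.557, 0.199] pointing down, gripper open.
Joint ranges: [-2.6, 2.6], [-0.5, 2.12], [-1.47, 1.34], [0.16, 2.42], [-1.27, 4.41], [0.06, 2.06], [-2.6, 2.6]. Speed limits (rad/s): [2.22, 2.22, 2.79, 2.79, 3.14, 3.14, 3.14].

## Interface

Orientations are given as a unit quaternion [x, y, z, w].
In Python, from workcell import manip gives the robot as it stands. The module is installed in compiled form; this text tells all that it offers.
- The arm moves only by the shell command python3 -m inch 'ROWS' [OPENING] [FORCE]. ROWS is JSON, a list of rows, each a list of 2 entries, a list of its own where there are three numbers: the shift along the tool's x, y, z each as a share of 0.08 m, from -1 to 1, then the turn, a rotation vector about the tool's x, y, z each as a share of 45 degrees, from -1 to 1. A call has exactly 10 rows; each row is the pose to reach, as a shift and turn from the pose commanded when the call began, along the tool's axes at that moment; what a row does not reach only later rows make up. A row lasts 1/10 s, in which the tool goes at most 50 mm and 8.59 degrees, less where a joint would pass 70% of its speed; a pose out of reach is approached as far as the arm can. A call with a number of a shift or a turn outside -1 to 1 is refused whole. A call with a gripper value outside its range is refused whole. OPENING is the opening, from 0 (shut) to 1 (fully open), set as the call begins (- or left out, the last holds). The fingers move at their own pace and stop on an object; FORCE is the grip in N (left out, the last holds). Time passes only in rows, so rows that repeat a pose let the fingers close, or fill a call up. It gives the time, the measured TCP pose, the force, the opening and the grip force at its end, in the units of the state.
- manip.get_obs(): the state, without advancing time (a new reading comes with each control period).
- manip.camera(name): name is "side" or "top" or "wrist"; returns the picture (400x640x3 uint8, red, green, blue); there is no depth.
- manip.camera_params(name): a dict with "fov_y" (degrees; the focal length in pixels is half the picture's height over the tangent of half this angle, whatever the lens; pixels are square), "cx", "cy" (the principal point, pixels), "k1" (the pictures are not rectified: a ray, as slopes to the right and down, at radius r is drawn at 1 + k1 r^2 times it, then the intrinsics apply), "camera_from_world" (4x4, takes a point from world to camera coordinates); the wrist camera has in their place "T_tool_cam" (4x4, takes a point from camera to tool coordinates, whose origin is the TCP and whose axes are the flange's). Camera axes: x right, y up, looking along -z (the intrinsics and any distortion apply to the point x, -y, -z); pixel columns grow to the right and rows downward; lengths in m; the calibration is good to about 2 mm. A picture is of the moment at which its call begins: read the wrist's pose just before it. camera_params takes no time and is no camera call.
- manip.hand_in(): hands the job in; it is judged then, once.
The state is a dict: "clock": time; "joint_pos": joint angles; "joint_velocities": joint speeds; "tau": joint torques, N m; "position": TCP position; "ee_rot": TCP orientation; "ft_force": force on the tool from outside, world axes, zero at the start; "torque": the same for the moment, N m; "grip_width": opening from 0.0 (shut) to 1.0 (fully open); "grasp_force": force on a finger pad.
Only numpy, scipy, OpenCV 4.12 (cv2) and the standard library are available. Lean on these libraries where they do the work, as an engineer would, in place of code of your own. Each camera call takes 0.05 s, during which the arm holds its last target. There are 200 camera calls.

## Working session

There is one attempt and no reset: what is moved stays moved. The work goes in short steps, Python scripts to look and compute and a shell command to move; the robot and the scene stay as the last step left them, time stands still between calls to the robot, and variables do not carry over. Pictures are saved under pics/ and viewed, at most 10 in all, crops included, and the job is handed in when it is done.

```bash
mkdir -p pics
cat > h.py <<'E'
import numpy as np, cv2
from workcell import manip
from scipy.spatial.transform import Rotation as R
def snap(n,f):
    im=manip.camera(n); cv2.imwrite('pics/'+f,im[:,:,::-1]); return im
def cam(n):
    p=manip.camera_params(n); f=200/np.tan(np.radians(p['fov_y'])/2)
    if n=='wrist':
        o=manip.get_obs(); T=np.eye(4); T[:3,:3]=R.from_quat(o['ee_rot']).as_matrix(); T[:3,3]=o['position']
        W=T@p['T_tool_cam']
    else: W=np.linalg.inv(p['camera_from_world'])
    return p,f,W
def ray(c,u,v):
    p,f,W=c; x=np.array([(u-p['cx'])/f,(v-p['cy'])/f]); d=x.copy()
    for _ in range(20): x=d/(1+p['k1']*(x@x))
    return W[:3,3],W[:3,:3]@np.array([x[0],-x[1],-1])
def atz(c,u,v,z):
    o,d=ray(c,u,v); return o+d*(z-o[2])/d[2]
def proj(c,P):
    p,f,W=c; q=np.linalg.inv(W)@np.append(P,1); x=np.array([q[0],-q[1]])/-q[2]; x=x*(1+p['k1']*(x@x)); return x*f+[p['cx'],p['cy']]
E
python3 - <<'E'
from h import *
snap('top','top0.png');snap('side','side0.png')
for n in('top','side'):
    p,f,W=cam(n);print(n,f,p['k1'],W.round(3))
print(manip.get_obs())
print(manip.camera_params('wrist'))
E
```

```text
top 381.8977069766317 -0.06072010201632928 [[ 0.028  0.993 -0.113  0.446]
 [-0.999  0.031  0.026 -0.047]
 [ 0.03   0.112  0.993  0.988]
 [ 0.     0.     0.     1.   ]]
side 414.59531985894324 -0.043470501628871575 [[ 0.5    0.684 -0.531  0.097]
 [-0.866  0.402 -0.298 -0.321]
 [ 0.01   0.608  0.794  0.809]
 [ 0.     0.     0.     1.   ]]
{'clock': 0.1, 'joint_pos': array([-1.12257438,  0.33279908, -0.06471287,  1.46081604,  0.02158805,
        1.34987084, -0.08852248]), 'joint_velocities': array([-3.32629789e-05, -3.69230699e-03,  2.33293758e-04, -1.17929932e-03,
        7.31068849e-04,  9.87049341e-04,  3.46524358e-04]), 'tau': array([ 1.29682710e-03, -6.26747417e+01,  4.89769201e-02, -3.92426562e+01,
        1.62615941e-02,  6.90940404e-03,  7.45676481e-07]), 'position': array([0.28334591, 0.55669213, 0.19802124]), 'ee_rot': array([ 2.33239974e-01,  9.72419022e-01, -5.86645440e-04, -1.22305142e-04]), 'ft_force': array([-0.00661566, -0.78525204, -0.32697644]), 'torque': array([-0.02250908,  0.01687935,  0.0356712 ]), 'grasp_force': 0.0, 'grip_width': 0.9986346506369245}
{'fov_y': 59.70010628631244, 'cx': 315.302756117962, 'cy': 198.65999186890872, 'k1': -0.0397961137570393, 'T_tool_cam': array([[-9.06713660e-04,  9.59022866e-01,  2.83327230e-01,
         7.31903841e-02],
       [ 9.99999544e-01,  7.84563041e-04,  5.44597673e-04,
        -1.72237177e-03],
       [ 2.99993548e-04,  2.83327595e-01, -9.59023140e-01,
        -1.74748419e-01],
       [ 0.00000000e+00,  0.00000000e+00,  0.00000000e+00,
         1.00000000e+00]])}
```

View pics/top0.png

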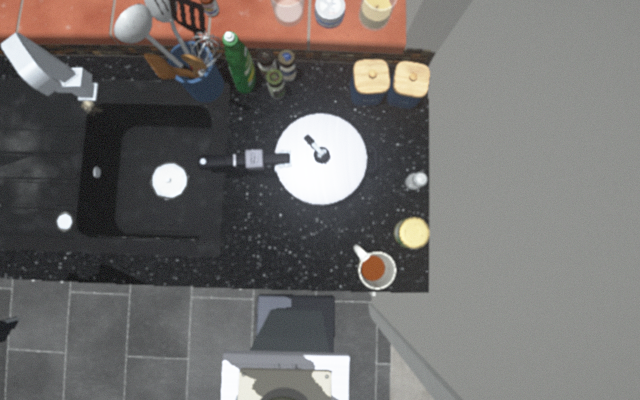

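View pics/side0.png

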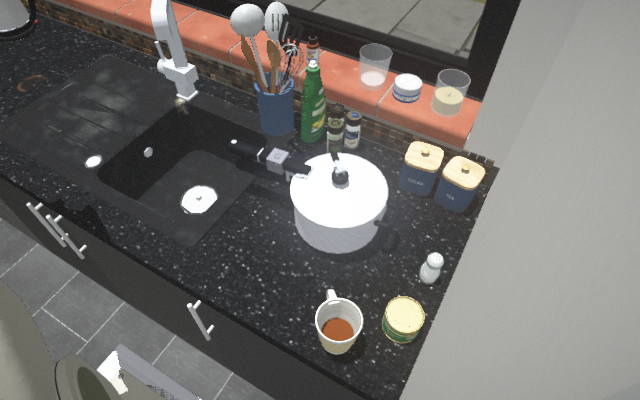

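Run:
```python
import cv2
a=cv2.imread('pics/top0.png')[105:215,190:380]
b=cv2.imread('pics/side0.png')[125:225,220:400]
a=cv2.resize(a,(760,440),interpolation=cv2.INTER_CUBIC);cv2.imwrite('pics/top0c.png',a)
cv2.imwrite('pics/side0c.png',cv2.resize(b,(720,400),interpolation=cv2.INTER_CUBIC))
```

```text
(no output)
```

View pics/top0c.png

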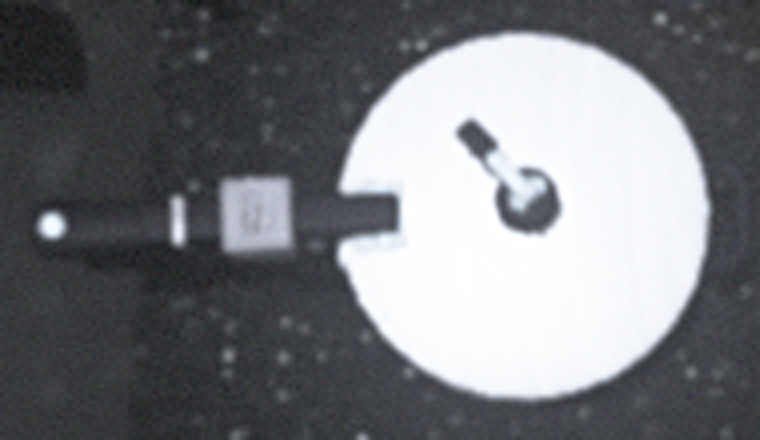

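View pics/side0c.png

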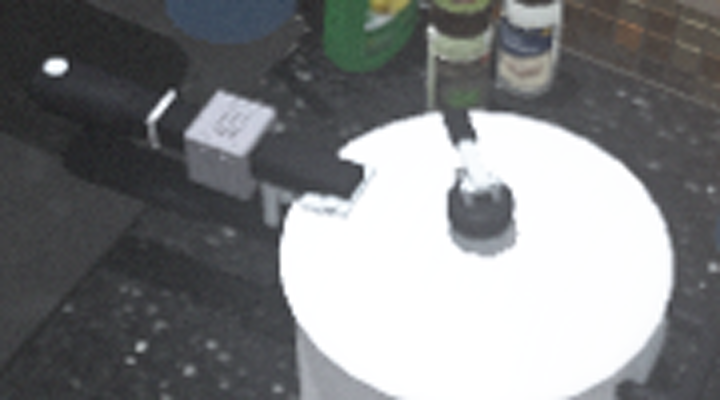

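The top view shows the cooker's lid centred at about (321,158), the sleeve at (254,158), the line at (234,160) and the paddle at (308.5,138.7). The side view shows the paddle at about (334,157), and the sleeve's top at (277,155).

Run:
```python
from h import *
t=cam('top');s=cam('side')
T=lambda x,y:((x+.5)/4-.5+190,(y+.5)/4-.5+105)
S=lambda x,y:((x+.5)/4-.5+220,(y+.5)/4-.5+125)
lid=atz(t,*T(525,215),.138);sl=atz(t,*T(257,214.5),.158);ln=atz(t,*T(178,220),.150);pad=atz(t,*T(475,136),.1815)
print('top lid',lid,'sleeve',sl,'line',ln,'pad',pad)
print('side sleeve',atz(s,*S(232,118),.158),'line',atz(s,*S(166,103),.150),'pad',atz(s,*S(458,125),.1815))
print('d sleeve',np.linalg.norm((sl-lid)[:2]),'line',np.linalg.norm((ln-lid)[:2]),'pad',np.linalg.norm((pad-lid)[:2]))
for n,q in(('sl',sl),('ln',ln),('pad',pad)): v=q-lid; print(n,np.degrees(np.arctan2(v[1],v[0])))
v=ln-sl;print('ln-sl',np.degrees(np.arctan2(v[1],v[0])))
def tri(c1,p1,c2,p2):
    a,d=ray(c1,*p1);b,e=ray(c2,*p2);k=np.linalg.lstsq(np.c_[d,-e],b-a,rcond=None)[0];return a+d*k[0],b+e*k[1]
print('tri pad',tri(t,T(475,136),s,S(458,125)))
print('tri sl',tri(t,T(257,214.5),s,S(232,118)))
o=manip.get_obs();print(R.from_quat(o['ee_rot']).as_matrix().round(4))
for n,px in(('shaker',(417,181)),('tin',(412,233)),('mug',(378,270))):print(n,atz(t,*px,.07))
```

```text
top lid [ 0.62202527 -0.07023691  0.138     ] sleeve [0.61328434 0.07803054 0.158     ] line [0.61038813 0.12296942 0.15      ] pad [ 0.65557266 -0.0408272   0.1815    ]
side sleeve [0.61884137 0.07804787 0.158     ] line [0.61633282 0.1214395  0.15      ] pad [ 0.65644788 -0.04217217  0.1815    ]
d sleeve 0.14852488268817923 line 0.19355648208273527 pad 0.044613439251786735
sl 93.37389672623384
ln 93.44685561032462
pad 41.23980383892722
ln-sl 93.68748917052822
tri pad (array([ 0.65566155, -0.04082458,  0.18115731]), array([ 0.65655543, -0.04211858,  0.1813793 ]))
tri sl (array([0.61211553, 0.07715521, 0.16381239]), array([0.61417589, 0.07447979, 0.1638238 ]))
[[-8.912e-01  4.536e-01 -5.000e-04]
 [ 4.536e-01  8.912e-01 -1.100e-03]
 [-0.000e+00 -1.200e-03 -1.000e+00]]
shaker [ 0.58791539 -0.30989521  0.07      ]
tin [ 0.46039449 -0.29763796  0.07      ]
mug [ 0.37026992 -0.21588535  0.07      ]
```

```bash
python3 -m inch '[[[-0.1,-0.06,-0.1],[0,0,0.1]],[[-0.2,-0.12,-0.2],[0,0,0.2]],[[-0.3,-0.18,-0.3],[0,0,0.3]],[[-0.4,-0.24,-0.4],[0,0,0.4]],[[-0.5,-0.3,-0.5],[0,0,0.5]],[[-0.6,-0.36,-0.6],[0,0,0.6]],[[-0.7,-0.42,-0.7],[0,0,0.7]],[[-0.8,-0.48,-0.8],[0,0,0.8]],[[-0.9,-0.54,-0.9],[0,0,0.9]],[[-1,-0.6,-1],[0,0,1]]]' 1 40 &&
python3 -m inch '[[[-0.1,0.03,0],[0,0,0.1]],[[-0.2,0.05,0],[0,0,0.2]],[[-0.3,0.08,0],[0,0,0.3]],[[-0.4,0.1,0],[0,0,0.4]],[[-0.5,0.13,0],[0,0,0.5]],[[-0.6,0.15,0],[0,0,0.6]],[[-0.7,0.18,0],[0,0,0.7]],[[-0.8,0.2,0],[0,0,0.8]],[[-0.9,0.23,0],[0,0,0.9]],[[-1,0.25,0],[0,0,1]]]' &&
python3 -m inch '[[[-0.06,0.1,-0.03],[0,0,0.05]],[[-0.12,0.2,-0.06],[0,0,0.1]],[[-0.18,0.3,-0.09],[0,0,0.15]],[[-0.24,0.4,-0.12],[0,0,0.2]],[[-0.3,0.5,-0.15],[0,0,0.25]],[[-0.36,0.6,-0.18],[0,0,0.3]],[[-0.42,0.7,-0.21],[0,0,0.35]],[[-0.48,0.8,-0.24],[0,0,0.4]],[[-0.54,0.9,-0.27],[0,0,0.45]],[[-0.6,1,-0.3],[0,0,0.49]]]'
```

```text
clock: 1.1
position: [0.3331, 0.4775, 0.2786]
ee_rot: [0.589, 0.808, -0.0, 0.0]
ft_force: [-0.7, 0.3, 0.1]
grip_width: 1.0
grasp_force: 0.0
clock: 2.1
position: [0.3768, 0.4076, 0.2783]
ee_rot: [0.853, 0.521, -0.0, 0.0]
ft_force: [0.3, -0.8, 0.3]
grip_width: 1.001
grasp_force: 0.0
clock: 3.1
position: [0.4267, 0.3283, 0.3029]
ee_rot: [0.937, 0.349, 0.0, -0.0]
ft_force: [-1.0, 0.6, -0.3]
grip_width: 1.001
grasp_force: 0.0
```

```bash
for i in 1 2 3 4 5; do python3 -m inch '[[[-0.02,0.1,0],[0,0,0]],[[-0.03,0.2,0],[0,0,0]],[[-0.05,0.3,0],[0,0,0]],[[-0.06,0.4,0],[0,0,0]],[[-0.08,0.5,0],[0,0,0]],[[-0.1,0.6,0],[0,0,0]],[[-0.11,0.7,0],[0,0,0]],[[-0.13,0.8,0],[0,0,0]],[[-0.14,0.9,0],[0,0,0]],[[-0.16,1,0],[0,0,0]]]' | grep -E 'pos|clock'; done
python3 - <<'E'
from h import *
c=cam('wrist'); im=snap('wrist','w1.png')
for n,P in(('pad',(.656,-.0415,.1813)),('piv',(.622,-.0702,.1775))):print(n,proj(c,P))
E
```

```text
clock: 4.1
position: [0.4695, 0.2597, 0.3027]
clock: 5.1
position: [0.5123, 0.1909, 0.3027]
clock: 6.1
position: [0.5551, 0.1221, 0.3027]
clock: 7.1
position: [0.5979, 0.0534, 0.3026]
clock: 8.1
position: [0.6407, -0.0154, 0.3027]
pad [349.73795062 185.47359357]
piv [347.34655661 231.14876421]
```

View pics/w1.png

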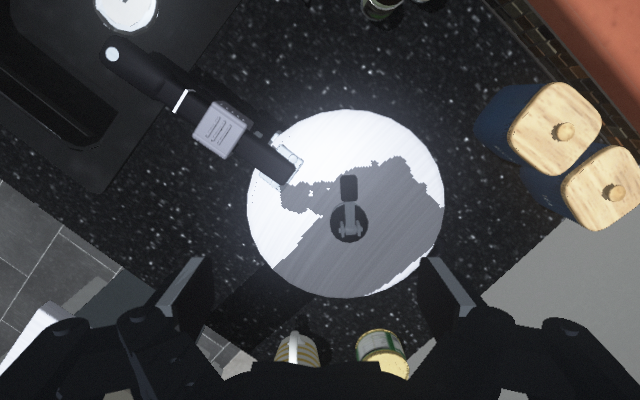

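The wrist view shows the paddle at (348.5,188), the pivot at about (349.5,229), the sleeve's top at (220,130) and the line at (182,101). The lever runs straight up the picture, so the hand is already in line with it.

Run:
```python
from h import *
c=cam('wrist')
pad=atz(c,348.5,188,.1825);piv=atz(c,349.5,229,.1775);sl=atz(c,220,130,.158);ln=atz(c,182,101,.150)
v=pad-piv;print(pad,piv,np.linalg.norm(v[:2]),np.degrees(np.arctan2(v[1],v[0])));print(sl,ln)
v=ln-sl;print(np.degrees(np.arctan2(v[1],v[0])),np.linalg.norm(v[:2]))
o=manip.get_obs();M=R.from_quat(o['ee_rot']).as_matrix();print(np.degrees(np.arctan2(M[1,0],M[0,0])))
P=(pad+np.array([.656,-.0415,.1825]))/2; tgt=P+[0,0,-.019]
print('tool shift/0.08 to grasp',M.T@(tgt-o['position'])/.08, 'mm',tgt)
```

```text
[ 0.65389967 -0.04359117  0.1825    ] [ 0.62497143 -0.0718838   0.1775    ] 0.04046376156391423 44.36357796599356
[0.61466556 0.07507934 0.158     ] [0.61103322 0.11840189 0.15      ]
94.79270078482195 0.04347456634711714
40.895558545048225
tool shift/0.08 to grasp [-0.07499475  0.35582911  1.73781239] mm [ 0.65494984 -0.04254558  0.1635    ]
```

```bash
python3 -m inch '[[[-0.01,0.07,0.1],[0,0,-0.01]],[[-0.02,0.14,0.2],[0,0,-0.02]],[[-0.03,0.22,0.3],[0,0,-0.03]],[[-0.05,0.29,0.4],[0,0,-0.05]],[[-0.07,0.36,0.5],[0,0,-0.07]],[[-0.07,0.36,0.6],[0,0,-0.07]],[[-0.07,0.36,0.7],[0,0,-0.07]],[[-0.07,0.36,0.8],[0,0,-0.07]],[[-0.07,0.36,0.9],[0,0,-0.07]],[[-0.07,0.36,1],[0,0,-0.07]]]' 0.5 30 &&
python3 -m inch '[[[0,0,0.1],[0,0,0]],[[0,0,0.2],[0,0,0]],[[0,0,0.3],[0,0,0]],[[0,0,0.4],[0,0,0]],[[0,0,0.5],[0,0,0]],[[0,0,0.6],[0,0,0]],[[0,0,0.7],[0,0,0]],[[0,0,0.73],[0,0,0]],[[0,0,0.73],[0,0,0]],[[0,0,0.73],[0,0,0]]]'
python3 -c "
from h import *
c=cam('wrist');snap('wrist','w2.png')"
```

```text
clock: 9.15
position: [0.6549, -0.0401, 0.2221]
ee_rot: [0.927, 0.376, 0.0, -0.0]
ft_force: [-0.1, 0.5, -0.2]
grip_width: 0.498
grasp_force: 0.0
clock: 10.15
position: [0.6551, -0.0404, 0.1646]
ee_rot: [0.927, 0.376, 0.0, 0.0]
ft_force: [0.6, -0.4, -0.4]
grip_width: 0.499
grasp_force: 0.0
```

View pics/w2.png

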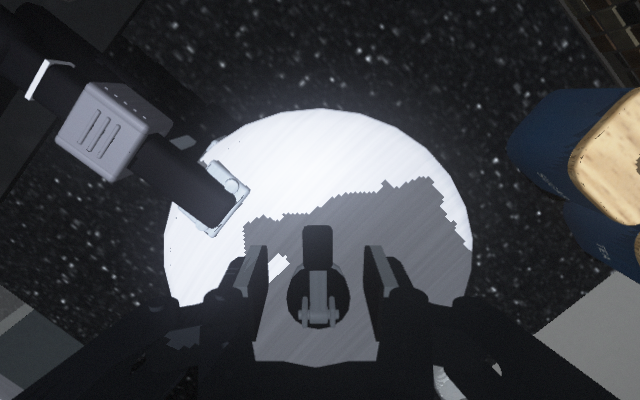

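The paddle at about (317,245) hangs between the open pads, centred; I check its lengthwise alignment numerically.

Run:
```python
from h import *
c=cam('wrist');o=manip.get_obs();M=R.from_quat(o['ee_rot']).as_matrix()
print('grasp px',proj(c,o['position']-M[:,2]*.019))
for n,u,v,z in(('pad',317,245,.1855),('pad far end',317,226,.188),('piv',319,310,.1775)):
    P=atz(c,u,v,z);print(n,P,'in tool',M.T@(P-o['position']))
```

```text
grasp px [316.32118111 246.14094387]
pad [ 0.65640059 -0.03964561  0.1855    ] in tool [ 0.00139947  0.00032192 -0.02078026]
pad far end [ 0.66407284 -0.03218022  0.188     ] in tool [ 0.0121057   0.00030607 -0.0232746 ]
piv [ 0.62731195 -0.06944241  0.1775    ] in tool [-0.04023059  0.00145387 -0.01280185]
```

```bash
python3 -m inch '[[[0,0,0],[0,0,0]],[[0,0,0],[0,0,0]],[[0,0,0],[0,0,0]],[[0,0,0],[0,0,0]],[[0,0,0],[0,0,0]],[[0,0,0],[0,0,0]],[[0,0,0],[0,0,0]],[[0,0,0],[0,0,0]],[[0,0,0],[0,0,0]],[[0,0,0],[0,0,0]]]' 0 30 &&
python3 -m inch '[[[-0.02,0,-0.07],[0,0,0]],[[-0.04,0,-0.14],[0,0,0]],[[-0.08,0,-0.21],[0,0,0]],[[-0.13,0,-0.27],[0,0,0]],[[-0.18,0,-0.32],[0,0,0]],[[-0.25,0,-0.36],[0,0,0]],[[-0.31,0,-0.39],[0,0,0]],[[-0.38,0,-0.41],[0,0,0]],[[-0.46,0,-0.42],[0,0,0]],[[-0.51,0,-0.42],[0,0,0]]]'
python3 -c "
from h import *
c=cam('wrist');snap('wrist','w3.png');o=manip.get_obs();M=R.from_quat(o['ee_rot']).as_matrix();print('grasp px',proj(c,o['position']-M[:,2]*.019))"
```

```text
clock: 11.2
position: [0.6549, -0.0403, 0.1643]
ee_rot: [0.927, 0.376, 0.0, -0.0]
ft_force: [-0.4, 0.4, -0.7]
grip_width: 0.0
grasp_force: 0.0
clock: 12.2
position: [0.6252, -0.0694, 0.198]
ee_rot: [0.927, 0.375, 0.0, 0.0]
ft_force: [-0.5, -0.9, -0.9]
grip_width: -0.003
grasp_force: 0.0
grasp px [316.68818882 247.14333234]
```

View pics/w3.png

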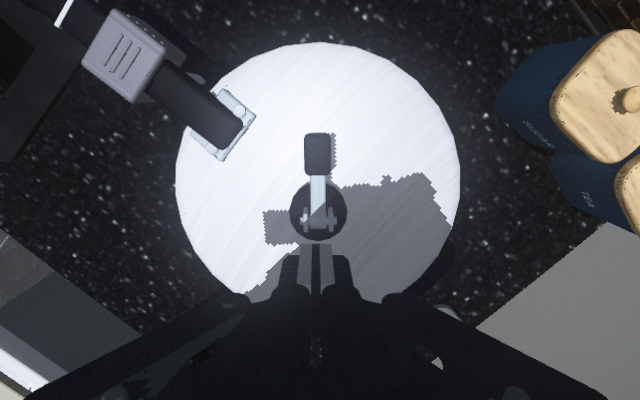

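The fingers closed without the paddle: it lies untouched at about (317,153), with the valve at (319,212). I triangulate the miss from the last two wrist views.

Run:
```python
from h import *
from scipy.optimize import least_squares
o=manip.get_obs();p,f,W=cam('wrist')
q=o['ee_rot'];M=R.from_quat(q).as_matrix()
def at(pos,rz=None):
    T=np.eye(4);T[:3,:3]=M if rz is None else R.from_quat(rz).as_matrix();T[:3,3]=pos;return p,f,T@p['T_tool_cam']
q1=np.array([.937,.349,0,0]);q1/=np.linalg.norm(q1)
C=[at((.6407,-.0154,.3027),q1),at((.6551,-.0404,.1646)),at(o['position'])]
for n,px in(('pad mid',((348.5,188),(317,245),(317,153))),('far end',((348.5,176),(317,226),(317,133))),('near end',((349,201),(317,266),(317,175))),('pivot',((350,231),(319,315),(319,222)))):
    s=least_squares(lambda P:np.concatenate([proj(c,P)-u for c,u in zip(C,px)]),[.65,-.05,.18])
    print(n,s.x.round(4),'rms px',np.sqrt((s.fun**2).mean()).round(2),'in w2 tool',M.T@(s.x-[.6551,-.0404,.1646]))
print(o['position'])
```

```text
pad mid [ 0.6528 -0.0434  0.1742] rms px 0.34 in w2 tool [-0.00371653  0.00055769 -0.00955202]
far end [ 0.6612 -0.0352  0.1774] rms px 0.33 in w2 tool [ 0.00800567  0.00054861 -0.01285067]
near end [ 0.6432 -0.0528  0.1714] rms px 0.3 in w2 tool [-0.01712092  0.00062513 -0.00681349]
pivot [ 0.6232 -0.0735  0.1736] rms px 0.4 in w2 tool [-0.04594541  0.00158724 -0.00904218]
[ 0.62491388 -0.06993199  0.19796971]
```

The lever is nearly level and lower than I took it to be. I'll go back with the hand open, 12 mm lower, and close again.

```bash
python3 -m inch '[[[0.12,0,0],[0,0,0]],[[0.25,0,0],[0,0,0]],[[0.38,0,0],[0,0,0]],[[0.49,0,0],[0,0,0]],[[0.49,0,0.1],[0,0,0]],[[0.49,0,0.2],[0,0,0]],[[0.49,0,0.3],[0,0,0]],[[0.49,0,0.4],[0,0,0]],[[0.49,0,0.5],[0,0,0]],[[0.49,0,0.57],[0,0,0]]]' 0.5 30 &&
python3 -m inch '[[[0,0,0],[0,0,0]],[[0,0,0],[0,0,0]],[[0,0,0],[0,0,0]],[[0,0,0],[0,0,0]],[[0,0,0],[0,0,0]],[[0,0,0],[0,0,0]],[[0,0,0],[0,0,0]],[[0,0,0],[0,0,0]],[[0,0,0],[0,0,0]],[[0,0,0],[0,0,0]]]' 0 30
```

```text
clock: 13.25
position: [0.6534, -0.0416, 0.1514]
ee_rot: [0.927, 0.376, -0.0, -0.0]
ft_force: [0.1, 0.3, -0.6]
grip_width: 0.5
grasp_force: 0.0
clock: 14.25
position: [0.6538, -0.0415, 0.1523]
ee_rot: [0.927, 0.376, 0.0, -0.0]
ft_force: [-1.1, -0.6, -0.9]
grip_width: -0.003
grasp_force: 0.0
```

Run:
```python
from h import *
w=snap('wrist','w4.png');s=snap('side','s4.png');t=snap('top','t4.png')
a=cv2.resize(w[100:350,190:450],(416,400));b=cv2.resize(s[90:230,270:404],(383,400),interpolation=cv2.INTER_CUBIC)
c=cv2.resize(t[100:180,260:420],(400,200),interpolation=cv2.INTER_CUBIC)
im=np.zeros((600,800,3),np.uint8);im[:400,:416]=a;im[:400,417:]=b;im[400:,:400]=c
cv2.imwrite('pics/c4.png',im[:,:,::-1])
o=manip.get_obs();M=R.from_quat(o['ee_rot']).as_matrix()
for n in('side','wrist'):
  for z in(0,.019,.05):print(n,z,proj(cam(n),o['position']-M[:,2]*z))
```

```text
side 0 [332.72686496 166.06832474]
side 0.019 [333.04974891 159.92474129]
side 0.05 [333.60000084 149.44514989]
wrist 0 [316.2406313  231.50702352]
wrist 0.019 [316.32099364 246.14255248]
wrist 0.05 [316.49632959 278.14281426]
```

View pics/c4.png

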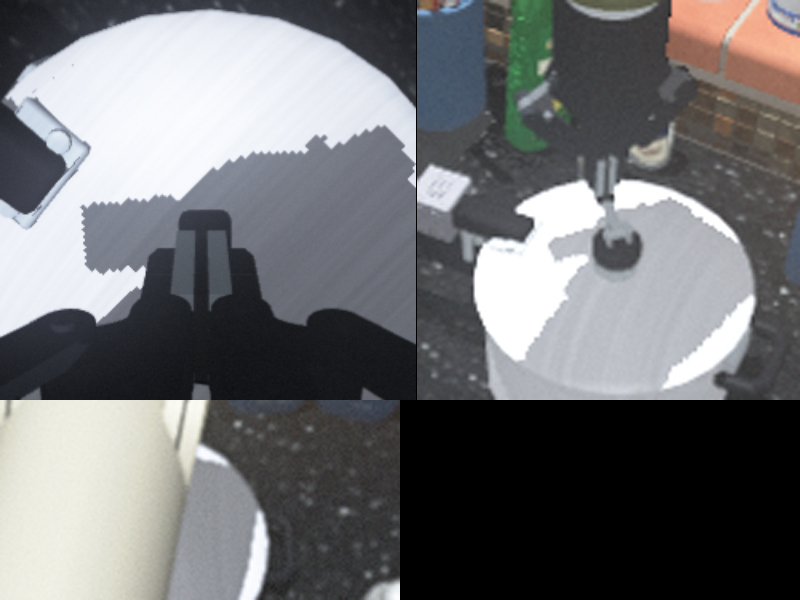

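The closed fingertips stand above the paddle in both the wrist view (tips at about (317,242)) and the side view (tips about 8 px above the projected TCP). They therefore end some 25 mm short of the stated TCP, so I go lower.

```bash
python3 -m inch '[[[0,0,0],[0,0,0]],[[0,0,0],[0,0,0]],[[0,0,0],[0,0,0]],[[0,0,0.02],[0,0,0]],[[0,0,0.04],[0,0,0]],[[0,0,0.06],[0,0,0]],[[0,0,0.08],[0,0,0]],[[0,0,0.1],[0,0,0]],[[0,0,0.11],[0,0,0]],[[0,0,0.11],[0,0,0]]]' 0.4 30 &&
python3 -m inch '[[[0,0,0],[0,0,0]],[[0,0,0],[0,0,0]],[[0,0,0],[0,0,0]],[[0,0,0],[0,0,0]],[[0,0,0],[0,0,0]],[[0,0,0],[0,0,0]],[[0,0,0],[0,0,0]],[[0,0,0],[0,0,0]],[[0,0,0],[0,0,0]],[[0,0,0],[0,0,0]]]' 0 30
```

```text
clock: 15.4
position: [0.6537, -0.0415, 0.1434]
ee_rot: [0.927, 0.376, -0.0, -0.0]
ft_force: [-0.8, -0.4, -0.2]
grip_width: 0.4
grasp_force: 0.0
clock: 16.4
position: [0.6546, -0.0422, 0.144]
ee_rot: [0.927, 0.375, 0.001, 0.001]
ft_force: [4.7, -2.8, -1.0]
grip_width: 0.159
grasp_force: 32.1
```

```bash
python3 -m inch '[[[-0.01,0,-0.08],[0,0,0]],[[-0.02,0,-0.15],[0,0,0]],[[-0.05,0,-0.22],[0,0,0]],[[-0.09,0,-0.28],[0,0,0]],[[-0.13,0,-0.34],[0,0,0]],[[-0.19,0,-0.39],[0,0,0]],[[-0.25,0,-0.43],[0,0,0]],[[-0.32,0,-0.46],[0,0,0]],[[-0.39,0,-0.48],[0,0,0]],[[-0.46,0,-0.49],[0,0,0]]]' 0 30
python3 - <<'E'
from h import *
w=snap('wrist','w5.png');s=snap('side','s5.png')
a=cv2.resize(w[100:350,190:450],(416,400));b=cv2.resize(s[90:230,270:404],(383,400),interpolation=cv2.INTER_CUBIC)
im=np.zeros((400,800,3),np.uint8);im[:400,:416]=a;im[:400,417:]=b
cv2.imwrite('pics/c5.png',im[:,:,::-1])
E
```

```text
clock: 17.4
position: [0.629, -0.0672, 0.1842]
ee_rot: [0.927, 0.376, 0.002, 0.001]
ft_force: [6.3, -1.3, 6.2]
grip_width: 0.13
grasp_force: 29.3
```

View pics/c5.png

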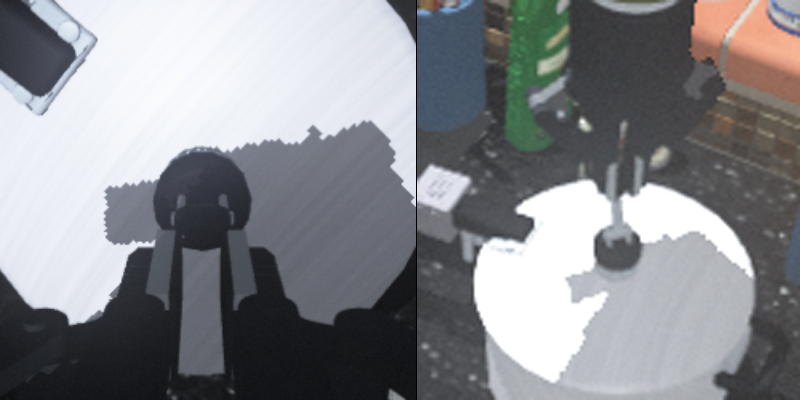

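The paddle is lifted well up between the fingers (side view: the lever runs nearly upright from the pivot at about (340,172)). Now I let go, back out, shut the fingers and push it to its stop.

```bash
python3 -m inch '[[[0,0,0],[0,0,0]],[[0,0,0],[0,0,0]],[[0,0,0],[0,0,0]],[[0.1,0,0],[0,0,0]],[[0.2,0,0],[0,0,0]],[[0.3,0,0],[0,0,0]],[[0.4,0,0],[0,0,0]],[[0.5,0,0],[0,0,0]],[[0.6,0,0.05],[0,0,0]],[[0.6,0,0.1],[0,0,0]]]' 0.5 30 &&
python3 -m inch '[[[0,0,0],[0,0,0]],[[0,0,0],[0,0,0]],[[0,0,0],[0,0,0]],[[0,0,0],[0,0,0]],[[0,0,0],[0,0,0]],[[0,0,0],[0,0,0]],[[-0.05,0,0],[0,0,0]],[[-0.1,0,0],[0,0,0]],[[-0.15,0,0],[0,0,0]],[[-0.2,0,0],[0,0,0]]]' 0 30 &&
python3 -m inch '[[[-0.03,0,0],[0,0,0]],[[-0.06,0,0],[0,0,0]],[[-0.09,0,0],[0,0,0]],[[-0.12,0,0],[0,0,0]],[[-0.15,0,0],[0,0,0]],[[-0.18,0,0],[0,0,0]],[[-0.21,0,0],[0,0,0]],[[-0.24,0,0],[0,0,0]],[[-0.26,0,0],[0,0,0]],[[-0.26,0,0],[0,0,0]]]'
python3 -c "
from h import *
snap('wrist','w6.png');snap('side','s6.png')"
```

```text
clock: 18.5
position: [0.6625, -0.0323, 0.174]
ee_rot: [0.926, 0.376, -0.0, -0.0]
ft_force: [0.2, 0.8, 0.2]
grip_width: 0.501
grasp_force: 0.0
clock: 19.5
position: [0.65, -0.0453, 0.1747]
ee_rot: [0.927, 0.376, 0.0, -0.0]
ft_force: [0.1, 1.0, 0.5]
grip_width: 0.001
grasp_force: 0.0
clock: 20.5
position: [0.6381, -0.0563, 0.175]
ee_rot: [0.926, 0.377, 0.003, -0.0]
ft_force: [14.9, 6.9, -5.6]
grip_width: -0.002
grasp_force: 7.5
```

```bash
python3 -m inch '[[[0.06,0,0],[0,0,0]],[[0.12,0,0],[0,0,0]],[[0.18,0,0],[0,0,0]],[[0.25,0,0],[0,0,0]],[[0.3,0,-0.1],[0,0,0]],[[0.3,0,-0.2],[0,0,0]],[[0.3,0,-0.3],[0,0,0]],[[0.3,0,-0.4],[0,0,0]],[[0.3,0,-0.5],[0,0,0]],[[0.3,0,-0.5],[0,0,0]]]' 0 30 &&
python3 -m inch '[[[0.06,-0.08,0],[0,0,-0.06]],[[0.12,-0.16,0],[0,0,-0.12]],[[0.18,-0.24,0],[0,0,-0.18]],[[0.24,-0.32,0],[0,0,-0.24]],[[0.3,-0.4,0],[0,0,-0.3]],[[0.36,-0.48,0],[0,0,-0.36]],[[0.42,-0.56,0],[0,0,-0.42]],[[0.48,-0.64,0],[0,0,-0.48]],[[0.54,-0.72,0],[0,0,-0.54]],[[0.6,-0.8,0],[0,0,-0.6]]]' 0.75 &&
python3 -m inch '[[[0.04,-0.05,0],[0,0,-0.05]],[[0.07,-0.1,0],[0,0,-0.1]],[[0.11,-0.14,0],[0,0,-0.15]],[[0.14,-0.19,0],[0,0,-0.2]],[[0.18,-0.24,0],[0,0,-0.25]],[[0.21,-0.29,0],[0,0,-0.3]],[[0.25,-0.34,0],[0,0,-0.35]],[[0.29,-0.38,0],[0,0,-0.4]],[[0.33,-0.43,0],[0,0,-0.45]],[[0.36,-0.48,0],[0,0,-0.5]]]'
python3 - <<'E'
from h import *
w=snap('wrist','w7.png');s=snap('side','s7.png');s6=cv2.imread('pics/s6.png')[:,:,::-1];t=snap('top','t7.png')
im=np.zeros((600,800,3),np.uint8)
im[:250,:400]=cv2.resize(w,(400,250),interpolation=cv2.INTER_AREA)
im[250:600,:400]=cv2.resize(w[50:260,200:440],(400,350),interpolation=cv2.INTER_CUBIC)
im[:300,400:]=cv2.resize(s[130:205,300:400],(400,300),interpolation=cv2.INTER_CUBIC)
im[300:600,400:]=cv2.resize(t[110:185,270:370],(400,300),interpolation=cv2.INTER_CUBIC)
cv2.imwrite('pics/c7.png',im[:,:,::-1])
c=cam('wrist');o=manip.get_obs();M=R.from_quat(o['ee_rot']).as_matrix()
piv=np.array([.624,-.0715,.1775]);L=np.array([.717,.698,0])
for th in(0,.8,1.2,1.5):
    P=piv+.052*(np.cos(th)*L+np.sin(th)*np.array([0,0,1]));print(th,'tip end: side',proj(cam('side'),P).round(1),'top',proj(cam('top'),P).round(1))
print('sleeve top',proj(c,[.615,.077,.158]),np.degrees(np.arctan2(M[1,0],M[0,0])))
E
```

```text
clock: 21.6
position: [0.6532, -0.0429, 0.2163]
ee_rot: [0.927, 0.376, 0.001, 0.0]
ft_force: [0.2, 0.3, 0.3]
grip_width: -0.004
grasp_force: 0.0
clock: 22.6
position: [0.6423, 0.037, 0.2144]
ee_rot: [0.813, 0.582, -0.0, -0.0]
ft_force: [0.2, -0.0, 1.1]
grip_width: 0.751
grasp_force: 0.0
clock: 23.6
position: [0.6153, 0.0769, 0.2147]
ee_rot: [0.683, 0.73, 0.0, -0.0]
ft_force: [0.8, 0.8, 0.2]
grip_width: 0.75
grasp_force: 0.0
0 tip end: side [332.3 154.6] top [305.9 136.4]
0.8 tip end: side [335. 147.] top [310.9 137.3]
1.2 tip end: side [337.5 148.9] top [316.7 142. ]
1.5 tip end: side [339.7 152.9] top [321.8 147. ]
sleeve top [317.55002791 202.04962163] 93.66824053976755
```

View pics/c7.png

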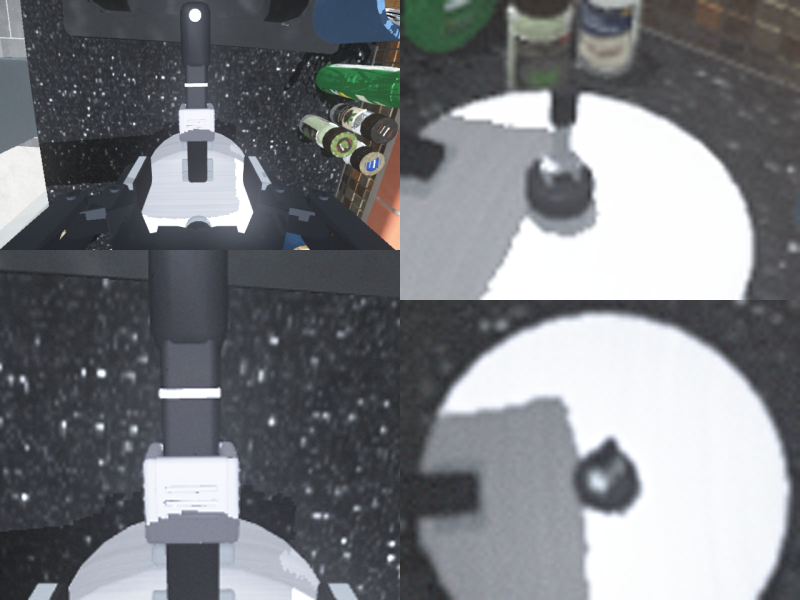

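The lever stands up: the top crop shows its tip at about (322,145), which matches 1.5 rad. The sleeve's top is centred at about (316,199) in the wrist view, in line under the hand. I descend, lower than nominal, and grip.

```bash
python3 -m inch '[[[0,0,0.1],[0,0,0]],[[0,0,0.2],[0,0,0]],[[0,0,0.3],[0,0,0]],[[0,0,0.4],[0,0,0]],[[0,0,0.5],[0,0,0]],[[0,0,0.6],[0,0,0]],[[0,0,0.7],[0,0,0]],[[0,0,0.8],[0,0,0]],[[0,0,0.9],[0,0,0]],[[0,0,0.9],[0,0,0]]]' 0.75 60 &&
python3 -m inch '[[[0,0,0.06],[0,0,0]],[[0,0,0.12],[0,0,0]],[[0,0,0.18],[0,0,0]],[[0,0,0.24],[0,0,0]],[[0,0,0.3],[0,0,0]],[[0,0,0.36],[0,0,0]],[[0,0,0.42],[0,0,0]],[[0,0,0.48],[0,0,0]],[[0,0,0.52],[0,0,0]],[[0,0,0.52],[0,0,0]]]' &&
python3 -m inch '[[[0,0,0],[0,0,0]],[[0,0,0],[0,0,0]],[[0,0,0],[0,0,0]],[[0,0,0],[0,0,0]],[[0,0,0],[0,0,0]],[[0,0,0],[0,0,0]],[[0,0,0],[0,0,0]],[[0,0,0],[0,0,0]],[[0,0,0],[0,0,0]],[[0,0,0],[0,0,0]]]' 0.2 60
```

```text
clock: 24.75
position: [0.6149, 0.0764, 0.1413]
ee_rot: [0.684, 0.729, -0.001, -0.001]
ft_force: [0.5, 0.3, -0.5]
grip_width: 0.752
grasp_force: 0.0
clock: 25.75
position: [0.6152, 0.0764, 0.1005]
ee_rot: [0.684, 0.729, -0.0, -0.0]
ft_force: [0.1, 0.0, 0.6]
grip_width: 0.748
grasp_force: 0.0
clock: 26.75
position: [0.6149, 0.0765, 0.1017]
ee_rot: [0.684, 0.729, -0.0, -0.001]
ft_force: [-5.3, 0.1, 5.7]
grip_width: 0.458
grasp_force: 61.6
```

```bash
python3 -m inch '[[[0.03,0,0],[0,0,0]],[[0.06,0,0],[0,0,0]],[[0.09,0,0],[0,0,0]],[[0.12,0,0],[0,0,0]],[[0.15,0,0],[0,0,0]],[[0.18,0,0],[0,0,0]],[[0.21,0,0],[0,0,0]],[[0.24,0,0],[0,0,0]],[[0.27,0,0],[0,0,0]],[[0.3,0,0],[0,0,0]]]' &&
python3 -m inch '[[[0,0,0],[0,0,0]],[[0,0,0],[0,0,0]],[[0,0,0],[0,0,0]],[[0,0,0],[0,0,0]],[[0,0,0],[0,0,0]],[[0,0,0],[0,0,0]],[[0,0,0],[0,0,0]],[[0,0,0],[0,0,0]],[[0,0,0],[0,0,0]],[[0,0,0],[0,0,0]]]'
python3 - <<'E'
from h import *
c=cam('wrist');w=snap('wrist','w8.png');o=manip.get_obs();M=R.from_quat(o['ee_rot']).as_matrix()
d0=np.array([.0-.0638,.998,0])
hn=lambda a:np.array([.615,.077,0])+d0*(a-.149)
for n,a,z in(('line inner',.192,.15),('line outer',.195,.15),('sleeve out edge if shut',.168,.158),('if 24mm',.192,.158)):print(n,proj(c,hn(a)+[0,0,z]))
u=int(round(proj(c,hn(.192)+[0,0,.15])[0]));print(u,w[40:190:2,u-3:u+4].mean((1,2)).astype(int).tolist())
print(o['position'],o['ft_force'],o['grasp_force'])
E
```

```text
clock: 27.75
position: [0.6132, 0.0965, 0.1018]
ee_rot: [0.685, 0.728, -0.002, 0.001]
ft_force: [-8.7, -11.2, 8.8]
grip_width: 0.454
grasp_force: 61.9
clock: 28.75
position: [0.6132, 0.0967, 0.1017]
ee_rot: [0.685, 0.728, -0.002, 0.0]
ft_force: [-8.4, -9.4, 8.9]
grip_width: 0.461
grasp_force: 61.9
line inner [321.0636215  225.18456601]
line outer [321.0703861  217.88434705]
sleeve out edge if shut [321.26592691 290.81224529]
if 24mm [321.34380831 233.0704712 ]
321 [152, 151, 150, 149, 148, 148, 146, 145, 144, 142, 141, 140, 138, 137, 135, 132, 132, 130, 129, 129, 127, 124, 123, 122, 120, 118, 118, 116, 115, 114, 113, 113, 111, 111, 110, 109, 109, 109, 108, 107, 107, 106, 105, 105, 104, 102, 103, 103, 103, 102, 101, 101, 100, 99, 99, 99, 100, 98, 99, 99, 97, 95, 92, 89, 88, 104, 116, 117, 116, 116, 117, 116, 119, 119, 119]
[0.61315799 0.09665913 0.10171926] [ -7.91485673 -11.18869619   8.77097539] 61.92490875720978
```

TCP has moved 20.3 mm, and the spring force fits about 20 mm. I add 4 mm and check the edge against the line in the picture numerically.

```bash
python3 -m inch '[[[0.01,0,0],[0,0,0]],[[0.02,0,0],[0,0,0]],[[0.03,0,0],[0,0,0]],[[0.04,0,0],[0,0,0]],[[0.05,0,0],[0,0,0]],[[0.05,0,0],[0,0,0]],[[0.05,0,0],[0,0,0]],[[0.05,0,0],[0,0,0]],[[0.05,0,0],[0,0,0]],[[0.05,0,0],[0,0,0]]]'
python3 - <<'E'
from h import *
w8=cv2.imread('pics/w8.png');w=snap('wrist','w9.png')
for n,i in(('before',w8),('now',w)):
  for u in(316,):print(n,u,i[180:290:2,u-2:u+3].mean((1,2)).astype(int).tolist())
t=snap('top','t9.png');s=snap('side','s9.png')
t7=cv2.imread('pics/t7.png')[:,:,::-1]
print('valve change top',np.abs(t[135:165,312:332].astype(int)-t7[135:165,312:332]).mean())
c=cam('side');d0=np.array([-.0638,.998,0])
print('side line px',proj(c,np.array([.617,.077,.15])+d0*.043),'sleeve edge24',proj(c,np.array([.617,.077,.158])+d0*.043))
E
```

```text
clock: 29.8
position: [0.6129, 0.1002, 0.1017]
ee_rot: [0.685, 0.728, -0.002, 0.001]
ft_force: [-9.0, -11.5, 9.4]
grip_width: 0.457
grasp_force: 61.9
before 316 [117, 117, 118, 119, 120, 120, 120, 122, 122, 122, 123, 125, 126, 126, 126, 126, 127, 128, 245, 255, 255, 255, 251, 131, 132, 131, 131, 99, 195, 236, 251, 254, 254, 255, 226, 199, 199, 199, 199, 198, 198, 198, 197, 197, 197, 187, 200, 196, 195, 195, 196, 195, 185, 197, 193]
now 316 [111, 115, 115, 116, 117, 117, 118, 118, 119, 120, 119, 121, 122, 123, 123, 124, 125, 126, 127, 127, 128, 129, 129, 255, 255, 255, 255, 131, 197, 237, 251, 254, 254, 255, 201, 201, 201, 201, 201, 200, 200, 200, 200, 200, 199, 190, 201, 197, 195, 196, 197, 196, 185, 199, 195]
valve change top 14.807777777777778
side line px [261.15255154 151.18201278] sleeve edge24 [260.79569733 148.60311064]
```

Run:
```python
from h import *
for f in('t7','t9'):
    g=cv2.imread(f'pics/{f}.png',0);print(f);print(g[134:164:2,310:334:2])
for f in('s7','s9'):
    g=cv2.imread(f'pics/{f}.png',0);print(f);print(g[146:184:3,328:352:2])
```

```text
t7
[[214 251 249 249 249 250 249 250 248 249 249 248]
 [153 238 250 250 250 250 249 248 248 249 249 249]
 [146 224 251 250 251 250 250 249 248 250 249 250]
 [146 209 253 250 251 251 250 249 249 249 249 249]
 [148 156 249 251 251 252 251 251 250 250 250 250]
 [143 149 249 252 254 248 170 239 251 251 250 250]
 [146 148 220 254 244 135  65 166 253 252 251 250]
 [152 150 183 200 106  70  64  88 185 253 252 250]
 [148 150 120  82  66  65  83 119  90 200 254 251]
 [154 144  90  85 120 109 113 125  88 110 254 252]
 [150 140  71 101 206 180 131  90  76  80 244 253]
 [157 143  79  90 189 212 112  78  78  78 206 253]
 [157 154 105  69  90 114  80  82  74  91 219 254]
 [157 153 131  80  68  77  77  74  76 166 254 253]
 [160 156 153 198 166 118  96 107 164 246 254 252]]
t9
[[250 250 249 249 250 250 249 249 248 250 249 249]
 [251 250 250 250 250 250 250 249 249 249 250 249]
 [250 250 250 250 250 250 249 250 248 249 250 249]
 [251 251 251 250 251 251 250 250 249 250 250 249]
 [251 251 251 250 251 252 252 251 250 250 251 250]
 [252 252 252 252 254 246 169 239 251 251 250 250]
 [252 252 252 254 245 
[... 1071 characters left out ...]
 75  75  77  74  77 112 165 254]]
s9
[[103  72  82  84  83  84  81  71 111 103 134 140]
 [ 98  76  86  90  93  88  81  70  70  74  69  75]
 [114  92 109 116 146  74  74  73  68  66  73  74]
 [252 252 252 252 252  65  65  66 164 251 251 251]
 [252 252 253 253 243  69  67  67 202 252 252 252]
 [253 253 253 253 253 153  94 132 249 252 252 252]
 [253 253 253 253 252 216 134 193 252 252 253 253]
 [253 253 253 253 252 219 135 170 250 253 253 253]
 [254 253 252 137 241 177 141 143 146 240 253 253]
 [253 253  93  80 144 126 102 101 124  74 235 252]
 [253 254  79  85  95  93  86  86  85  83 151 253]
 [254 254 100  79  82  91  91  85  84  77 189 253]
 [254 254 163  86  74  75  74  77  75 108 159 252]]
```

The lever's outline is unchanged; only the shadow has moved. Handing in.

```bash
python3 -c "
from workcell import manip
print(manip.hand_in())"
```

```text
the job is handed in; nothing more can be done
None
```

The job is handed in at about 30 s of the 48: the vent lever was up at its stop, and the sleeve was held about 24 mm out at the line with a 62 N grip; the hand-in gave no verdict, and I did not re-check the tin, salt shaker and mug, though the hand never worked near them.

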